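# Show a colleague which tape to load

### The job

Press the green call button right down and let it come back up; then point down at the middle of the small cassette with the red label, fingertips just above it (2 to 3 cm) without touching, for about two seconds; then point in the same way at the middle of the tape well of the empty player, and finish while still pointing there. Do not touch the cassettes, the players or the label roll, and between these places raise the hand well clear, so that the fingertips never come down close over another cassette or the loaded player.

Things in the scene. Friction and masses are not known exactly. Their poses are not given: they have to be found in the camera images.
- call (a joint): Travel of the green call button, in m: 0 is up, 0.006 is fully down; it goes straight down against a spring (about 5 N when fully down) and comes back up by itself. It counts as pressed from 0.0045.
- call_top (a point): The centre of the top face of the green button cap (40 mm across), 22 mm above the table when up; it stands in a round black housing (56 mm across, 12 mm high) fixed to the table, and moves down with the cap. z up.
- tape_red: A small grey video cassette lying flat on the table, 62 mm (its x) by 95 mm (its y) by 15 mm thick, with a red label and a black window strip on top; loose, about 70 g. Origin at the centre of its underside, z up: the middle of its top is 15 mm above the origin. This is the one to point at.
- tape_blue: A small grey video cassette lying flat on the table, 62 mm (its x) by 95 mm (its y) by 15 mm thick, with a blue label and a black window strip on top; loose, about 70 g. Origin at the centre of its underside, z up: the middle of its top is 15 mm above the origin.
- tape_yellow: A small grey video cassette lying flat on the table, 62 mm (its x) by 95 mm (its y) by 15 mm thick, with a yellow label and a black window strip on top; loose, about 70 g. Origin at the centre of its underside, z up: the middle of its top is 15 mm above the origin.
- player_empty: A light grey top-loading tape player, 130 mm (its x) by 150 mm (its y) by 45 mm high, fixed to the table, with a row of black keys on the -x side. Its tape well is empty: black floor with two white spindles. This is the one to point at. Origin at the centre of its underside.
- player_empty_well (a point): The centre of the empty player's tape well, at the height of the player's top face, 45 mm above the table (15 mm to +x of the player's centre; z up). The well is 68 by 101 mm across and 18 mm deep.
- player_loaded: A light grey top-loading tape player, 130 mm (its x) by 150 mm (its y) by 45 mm high, fixed to the table, with a row of black keys on the -x side. Its well already holds a cassette with a white label. Origin at the centre of its underside.
- player_loaded_well (a point): The centre of the loaded player's tape well, at the height of the player's top face, 45 mm above the table (15 mm to +x of the player's centre; z up). The well is 68 by 101 mm across and 18 mm deep, filled by a cassette nearly to the top.
- label_roll: A loose white roll of labels lying flat, 72 mm across with a 40 mm hole, 30 mm high, about 60 g. Origin at the centre of its underside.
Mind the look-alikes: they are no part of the job. What is shaped like the tape_red but purple is not meant. What is shaped like the part that bears call but blue or brown is not meant.

How it is judged:
On the way, in this order (a step that is already met when the one before it is completed fails the run):
1. the call button is pressed down (at least 4.5 mm) (value of joint call above 0.0045 m), for 0.05 s.
2. the button is up again and the fingertips dwell for 1.5 s just above the middle of the red-labelled cassette (grasp point within 30 mm sideways of its middle, 15 to 80 mm above its top) (horizontal distance between the grasp point and tape_red below 0.03 m and z of the grasp point in the frame of tape_red between 0.03 and 0.095 m and value of joint call below 0.0015 m), for 1.5 s.
3. the fingertips dwell for 1 s just above the middle of the empty player's well (grasp point within 30 mm sideways, 14 to 80 mm above the player's top) (horizontal distance between the grasp point and player_empty_well below 0.03 m and z of the grasp point in the frame of player_empty_well between 0.014 and 0.08 m), for 1 s.
At the end, for the whole second after the job is handed in: The grasp point is still within 30 mm sideways of the middle of the empty player's well and 14 to 80 mm above the player's top; the button is up; the cassettes and the label roll are at rest within 5 mm of where they started (all of step 3 and value of joint call below 0.0015 m and distance of each of tape_red, tape_blue, tape_yellow, label_roll from where it was at the start of the episode below 0.005 m and linear speed of each of tape_red, tape_blue, tape_yellow, label_roll below 0.02 m/s); the robot touches nothing.
It fails at once if the robot touches a cassette, a player or the label roll (contact force between any of the fingers, the arm and tape_red above 0.3 N or contact force between any of the fingers, the arm and tape_blue above 0.3 N or contact force between any of the fingers, the arm and tape_yellow above 0.3 N or contact force between any of the fingers, the arm and player_empty above 0.3 N or contact force between any of the fingers, the arm and player_loaded above 0.3 N or contact force between any of the fingers, the arm and label_roll above 0.3 N).
It fails at once if a cassette or the label roll is lifted or shifted by more than 5 mm (distance of any of tape_red, tape_blue, tape_yellow, label_roll from where it was at the start of the episode above 0.005 m).
It fails at once if the hand comes down over a wrong cassette or the loaded player, as if pointing at it (grasp point within 30 mm sideways of its middle and less than 70 mm above its top) ((horizontal distance between the grasp point and tape_blue below 0.03 m and z of the grasp point in the frame of tape_blue below 0.085 m) or (horizontal distance between the grasp point and tape_yellow below 0.03 m and z of the grasp point in the frame of tape_yellow below 0.085 m) or (horizontal distance between the grasp point and player_loaded_well below 0.03 m and z of the grasp point in the frame of player_loaded_well below 0.07 m)).
It also fails if it takes over 53 s, if anything falls off the work surface, if the arm or the gripper's body presses on something with over 40 N, if the wrist force passes 120 N, or if a joint passes its speed limit or range.

### The arm

A 6-joint arm with a two-finger parallel gripper is mounted at the origin on the work surface. World frame = base frame: x ahead of the robot, y to its left, z up, the work surface at z = 0. Lengths are in m, angles in rad, forces in N, time in s.
With the tool pointing down it reaches from about 0.375 to 0.9 m from the base axis. Payload 3.1 kg.
Tool frame: the origin (TCP) lies midway between the tips of the shut fingers; the grasp point (between the pads) lies manip.hold_point_z behind it (manip.hold_point_z is the distance from the TCP to the grasp point, in m); z points along the fingers, y is the direction in which the jaws open and shut (so a half turn about z gives the same grasp; the last joint's range is limited). The gripper opens to 85 mm and grips with 20 to 120 N. Pads are 22 mm wide; open, the fingers measure 114 mm over their backs; the gripper's body (76 mm by 85 mm) begins 54 mm behind the grasp point. The pads swing forward as they close: fully open they stand 13 mm farther back than shut.
Start: joints at [-1.359, 0.527, 1.433, -0, 1.181, -0.178], TCP at [0.238, -0.578, 0.231] pointing down, gripper open.
Joint ranges: [-3.08, 3.08], [-0.75, 2.2], [0.22, 2.44], [-1.43, 4.57], [0, 2.65], [-2.85, 2.85]. Speed limits (rad/s): [2.79, 2.79, 3.14, 3.14, 3.14, 3.14].

### API

Orientations are given as a unit quaternion [x, y, z, w].
In Python, from station import manip, snapshot, workorder, models gives the robot as it stands.
- The arm moves only by the tool jog_arm, never from a script. Its argument "commands" is a list of rows, each a list of 5 numbers: the opening in per cent of the stroke, from 0 (shut) to 100 (fully open), then the shift along the world's x, y, z in cm, then the turn about the world's z in rad. A call has 1 to 8 rows; each row shifts and turns the pose as measured when the row begins; what a row does not reach is not made up. A row lasts 1/12 s, in which the tool goes at most 41.7 mm and 7.16 degrees, less where a joint would pass 70% of its speed; a pose out of reach is approached as far as the arm can. A call with a gripper value outside its range is refused whole. The fingers move at their own pace and stop on an object; "squeeze" is the grip in N (left out, the last holds). Time passes only in rows, so rows that do not move let the fingers close. It gives the time, the measured TCP pose, the force and the opening at its end, in the units of the state.
- manip.sense(): the state, without advancing time (a new reading comes with each control period).
- snapshot(name): name is "side" or "top" or "wrist"; returns a dict with "image" (400x640x3 uint8, red, green, blue), "intrinsics" (3x3 intrinsics, pixels), "D" ([k1, k2, p1, p2, k3] as OpenCV has them; the pictures are not rectified), "extrinsics" (4x4, takes a point from camera to world coordinates); the wrist camera has in their place "hand_eye" (4x4, takes a point from camera to tool coordinates, whose origin is the TCP and whose axes are the flange's). Camera axes: x right, y down, z forward; pixel columns grow to the right and rows downward; lengths in m; the calibration is good to about 2 mm. A picture is of the moment at which its call begins: read the wrist's pose just before it. There is no depth.
- workorder.sign_off(): hands the job in, once; it reports no verdict.
Trained networks look in a picture, given as the dict that the camera call returned (one of the last four; its "shot" number tells which), for a name from the list of things; names that differ only in an ending like _2 or _b are one class to them, and where a whole thing is asked for, a point or a joint stands for the part that bears it (a point fixed in the world has none). Each returns a list of dicts, best first, with "score" (0 to 1); they miss things now and then, are a little off and sometimes report something else, mostly with a low value. They report only what shows in the picture. A call takes as long as a camera call. They do not tell look-alikes from the thing itself.
- models.find_in(picture, name): "centre" ([x, y, z] in m, in world coordinates, good to about 4 mm: the middle of the surface that is visible of it).
- models.pinpoint(picture, name): "centre" ([x, y, z] in m, in world coordinates, good to about 4 mm: a listed point, or the origin of a listed thing).
The state is a dict: "t": time; "q": joint angles; "qd": joint speeds; "tau": joint torques, N m; "tcp_pos": TCP position; "tool_rot": TCP orientation; "force": force on the tool from outside, world axes, zero at the start; "ft_torque": the same for the moment, N m; "finger_gap": opening from 0.0 (shut) to 1.0 (fully open).
Only numpy, scipy, OpenCV 4.12 (cv2) and the standard library are available. Lean on these libraries where they do the work, as an engineer would, in place of code of your own. Each camera call takes 0.05 s, during which the arm holds its last target. There are 200 camera calls.

## Working session

There is one attempt and no reset: what is moved stays moved. The work goes in short steps, Python scripts to look and compute and a tool call to move; the robot and the scene stay as the last step left them, time stands still between calls to the robot, and variables do not carry over. Pictures are saved under pics/ and viewed, about 8 in all and at most 12, crops included, and the job is handed in when it is done.

Besides the shell and the picture viewer there is one more tool, called after ">>>" in YAML: its name, and indented under it one key for each argument. jog_arm: Moves the arm, as the interface text tells. Its arguments: {"type":"object","properties":{"commands":{"type":"array","items":{"type":"array","items":{"type":"number"}}},"squeeze":{"type":"number"}},"required":["commands"]}

```bash
mkdir -p pics
cat > h.py <<'E'
import numpy as np, cv2
from station import manip, snapshot, workorder, models
E
python3 - <<'E'
from h import *
s=manip.sense(); print(s['t'],s['tcp_pos'],s['finger_gap'],manip.hold_point_z)
for n in('top','side'):
    p=snapshot(n); cv2.imwrite(f'pics/{n}0.png',p['image'][:,:,::-1])
    T=p['extrinsics'];print(n,np.round(T[:3,3],3))
    for k in ('call_top','tape_red','tape_blue','tape_yellow','player_empty_well','player_loaded_well','label_roll'):
        for d in models.pinpoint(p,k):
            c=np.array(d['centre']);pc=np.linalg.inv(T)@np.r_[c,1]
            u=cv2.projectPoints(pc[:3].reshape(1,1,3),np.zeros(3),np.zeros(3),p['intrinsics'],np.array(p['D']))[0].ravel()
            print(k,round(d['score'],2),np.round(c,3),u.round())
E
```

```text
0.0 [ 0.23795256 -0.57713969  0.23034332] 1.0020623142809593 0.0187
top [ 0.369 -0.052  1.186]
call_top 0.72 [ 0.444 -0.461  0.023] [476. 211.]
call_top 0.55 [ 0.472 -0.366  0.021] [440. 201.]
tape_red 0.85 [ 0.437 -0.027  0.002] [315. 214.]
tape_red 0.78 [ 0.312  0.248 -0.   ] [214. 259.]
tape_red 0.74 [ 0.299 -0.203  0.   ] [379. 265.]
tape_blue 0.57 [ 0.434 -0.166 -0.002] [365. 215.]
tape_blue 0.18 [ 0.453  0.354 -0.001] [178. 207.]
tape_yellow 0.91 [ 0.423  0.216 -0.001] [227. 219.]
player_empty_well 0.7 [0.632 0.152 0.048] [248. 140.]
player_empty_well 0.66 [ 0.432 -0.166 -0.003] [365. 216.]
player_loaded_well 0.65 [ 0.643 -0.153  0.048] [362. 136.]
label_roll 0.73 [ 0.453  0.355 -0.002] [178. 208.]
side [0.032 0.438 0.774]
call_top 0.16 [ 0.629 -0.154  0.004] [314. 159.]
tape_red 0.9 [ 0.438 -0.029 -0.005] [334. 222.]
tape_red 0.78 [0.306 0.251 0.001] [289. 335.]
tape_blue 0.85 [ 0.433 -0.164 -0.001] [370. 193.]
tape_yellow 0.71 [0.429 0.218 0.002] [261. 287.]
player_empty_well 0.6 [0.631 0.153 0.047] [224. 209.]
player_loaded_well 0.67 [ 0.643 -0.155  0.046] [311. 146.]
label_roll 0.72 [0.454 0.354 0.003] [203. 322.]
label_roll 0.58 [ 0.643 -0.152  0.043] [310. 147.]
label_roll 0.43 [ 0.437 -0.03  -0.002] [335. 221.]
```

View pics/top0.png

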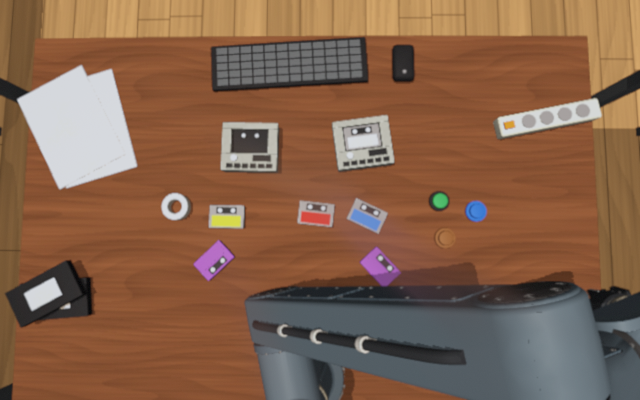

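View pics/side0.png

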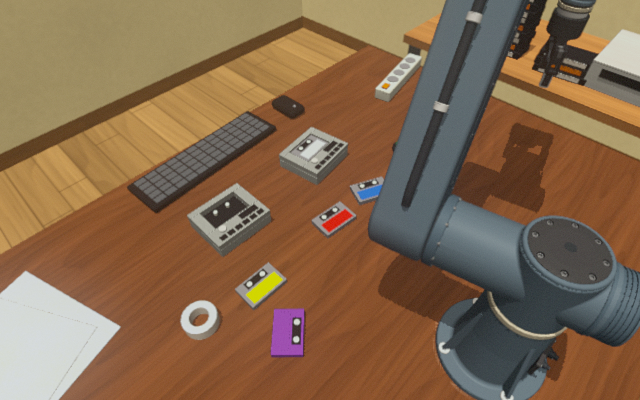

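The top view shows the green button at (440,201), the red cassette at (316,214) and the empty player's black well at (249,140). The blue and brown buttons and the purple cassettes are decoys. The networks agree with this in both views. Next I shut the fingers and move over the button at height.

>>> jog_arm:
  commands:
    - [0,2.9,2.6,0,0]
    - [0,2.9,2.6,0,0]
    - [0,2.9,2.6,0,0]
    - [0,2.9,2.6,0,0]
    - [0,2.9,2.6,0,0]
    - [0,2.9,2.6,0,0]
    - [0,2.9,2.6,0,0]
    - [0,2.9,2.6,0,0]
  squeeze: 20

```text
t: 1.47
tcp_pos: [0.4711, -0.37, 0.2321]
tool_rot: [0.983, 0.186, -0.001, 0.004]
force: [0.9, -0.5, 0.7]
finger_gap: -0.0
```

```bash
cat >> h.py <<'E'
from scipy.spatial.transform import Rotation as R
def cam(p,s):
    if 'extrinsics' in p: return p['extrinsics']
    T=np.eye(4);T[:3,:3]=R.from_quat(s['tool_rot']).as_matrix();T[:3,3]=s['tcp_pos'];return T@p['hand_eye']
def ray(p,T,uv,z):
    x=cv2.undistortPoints(np.array(uv,float).reshape(1,1,2),p['intrinsics'],np.array(p['D'])).ravel()
    d=T[:3,:3]@np.r_[x,1];return T[:3,3]+d*(z-T[2,3])/d[2]
def blob(p,T,lo,hi,z):
    m=cv2.inRange(cv2.cvtColor(p['image'],cv2.COLOR_RGB2HSV),lo,hi)
    n,_,st,c=cv2.connectedComponentsWithStats(m)
    for i in sorted(range(1,n),key=lambda i:-st[i,4])[:2]: print(c[i].round(1),st[i],ray(p,T,c[i],z).round(4))
E
python3 - <<'E'
from h import *
s=manip.sense(); print(s['t'],s['tcp_pos'],s['finger_gap'],s['force'])
for n in ('wrist','top'):
    p=snapshot(n);cv2.imwrite(f'pics/{n}1.png',p['image'][:,:,::-1]);T=cam(p,s)
    print(n);blob(p,T,(50,120,60),(80,255,255),.022);print('red');blob(p,T,(0,170,150),(4,255,255),.015)
    for d in models.pinpoint(p,'call_top'):print(d)
E
```

```text
1.4667 [ 0.47105441 -0.37003323  0.23207038] -0.00012429501009348206 [ 0.92169079 -0.4919658   0.65120266]
wrist
[311.8 168.6] [293 151  36  36 222] [ 0.4755 -0.3666  0.022 ]
red
[ 19.2 105.6] [  0  85  42  42 955] [ 0.425  -0.0438  0.015 ]
{'centre': [0.4731, -0.3642, 0.0209], 'score': 0.75}
{'centre': [0.3736, -0.3753, 0.0209], 'score': 0.64}
{'centre': [0.4477, -0.4632, 0.0206], 'score': 0.58}
top
[438.7 199.4] [432 193  15  15 157] [ 0.4764 -0.3614  0.022 ]
red
[303.4 213.6] [302 213   4   3   5] [0.4369 0.0034 0.015 ]
{'centre': [0.4685, -0.365, 0.021], 'score': 0.41}
```

>>> jog_arm:
  commands:
    - [0,0.2,0.5,-3,0]
    - [0,0,0,-4,0]
    - [0,0,0,-4,0]
    - [0,0,0,-4,0]
    - [0,0,0,-3,0]
    - [0,0,0,0,0]

```text
t: 2.17
tcp_pos: [0.4693, -0.3771, 0.0516]
tool_rot: [0.983, 0.182, 0.002, 0.013]
force: [-0.5, 1.4, -0.5]
finger_gap: -0.001
```

Run:
```python
from h import *
s=manip.sense(); print(s['t'],s['tcp_pos'])
p=snapshot('wrist');cv2.imwrite(f'pics/wrist2.png',p['image'][:,:,::-1]);T=cam(p,s)
blob(p,T,(50,120,60),(80,255,255),.022)
```

```text
2.1667 [ 0.46932495 -0.3771311   0.05162039]
[299.5 228.8] [ 262  188   70   69 1649] [ 0.4727 -0.3679  0.022 ]
```

View pics/wrist2.png

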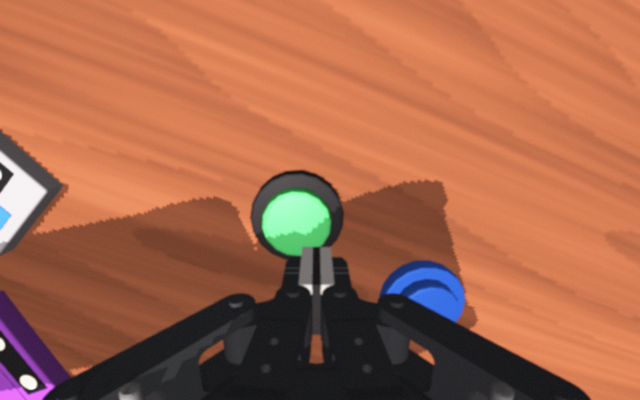

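The wrist view shows the green cap at about (297,222), with the closed tips below and right of it, because the descent drifted 12 mm in y. I'll correct that before pressing.

>>> jog_arm:
  commands:
    - [0,0.4,1.2,0,0]
    - [0,0,0,0,0]
    - [0,0,0,-1,0]
    - [0,0,0,0,0]

```text
t: 2.55
tcp_pos: [0.4759, -0.3711, 0.05]
tool_rot: [0.983, 0.18, 0.006, 0.02]
force: [-0.7, 0.9, 0.1]
finger_gap: 0.002
```

>>> jog_arm:
  commands:
    - [0,-0.2,0.6,-0.5,0]
    - [0,0,0.2,-1,0]
    - [0,0,0,0,0]

```text
t: 2.8
tcp_pos: [0.4758, -0.3644, 0.0377]
tool_rot: [0.983, 0.181, 0.008, 0.023]
force: [-0.3, -0.1, -1.3]
finger_gap: 0.002
```

>>> jog_arm:
  commands:
    - [0,-0.1,0,-0.9,0]
    - [0,0,0,-0.9,0]
    - [0,0,0,-0.6,0]
    - [0,0,0,-0.4,0]

```text
t: 3.13
tcp_pos: [0.4759, -0.3648, 0.015]
tool_rot: [0.983, 0.181, 0.009, 0.025]
force: [-11.0, 10.2, 61.5]
finger_gap: 0.003
```

The force rose to 61 N, which is far above the spring's 5 N, and the TCP is at 15 mm, so the button has bottomed out. I'll lift now.

>>> jog_arm:
  commands:
    - [0,0,0,1,0]
    - [0,0,0,3,0]
    - [0,0,0,4,0]
    - [0,0,0,4,0]
    - [0,0,0,4,0]
    - [0,0,0,0,0]

```text
t: 3.63
tcp_pos: [0.4747, -0.3641, 0.1788]
tool_rot: [0.983, 0.181, 0.008, 0.023]
force: [1.5, -0.1, 1.2]
finger_gap: -0.002
```

Run:
```python
from h import *
s=manip.sense(); print(s['t'],s['tcp_pos'],s['force'],R.from_quat(s['tool_rot']).as_matrix()[:,2])
p=snapshot('wrist');T=cam(p,s);cv2.imwrite('pics/wrist3.png',p['image'][:,:,::-1])
blob(p,T,(50,120,60),(80,255,255),.022)
```

```text
3.6333 [ 0.47469242 -0.36408111  0.17884373] [ 1.5180563  -0.09702982  1.20044586] [ 0.02336184 -0.04309582 -0.99879776]
[309.6 191.3] [287 166  42  42 458] [ 0.4716 -0.3683  0.022 ]
```

View pics/wrist3.png

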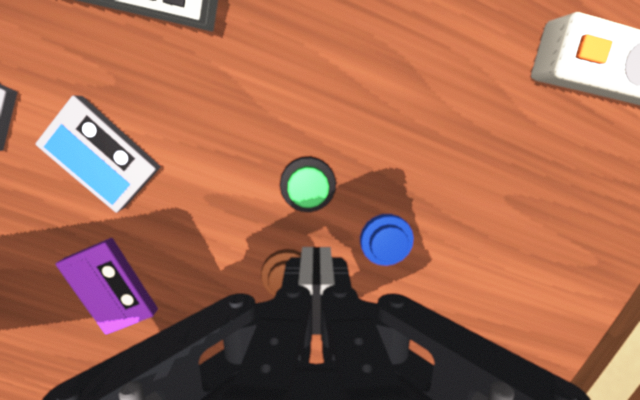

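The green button is up at (308,187), and the force is near zero. Next I move high to the red cassette.

>>> jog_arm:
  commands:
    - [0,-0.4,3.8,0,0]
    - [0,-0.4,4,0,0]
    - [0,-0.4,4,0,0]
    - [0,-0.4,4,0,0]
    - [0,-0.4,4,0,0]
    - [0,-0.4,4,0,0]
    - [0,-0.4,4,0,0]
    - [0,-0.4,4,0,0]

```text
t: 4.35
tcp_pos: [0.4367, -0.0447, 0.1659]
tool_rot: [0.985, 0.173, 0.003, 0.021]
force: [0.3, 1.2, -0.2]
finger_gap: 0.004
```

Run:
```python
from h import *
s=manip.sense(); print(s['t'],s['tcp_pos'],R.from_quat(s['tool_rot']).as_matrix()[:,2])
p=snapshot('wrist');T=cam(p,s);cv2.imwrite('pics/wrist4.png',p['image'][:,:,::-1])
for d in models.pinpoint(p,'tape_red'):print(d)
p=snapshot('top')
for d in models.pinpoint(p,'call_top'):print('top',d)
```

```text
4.35 [ 0.43668601 -0.04466625  0.16592053] [ 0.01361038 -0.04096605 -0.99906784]
{'centre': [0.4377, -0.0296, 0.0018], 'score': 0.58}
top {'centre': [0.3727, -0.3784, 0.0244], 'score': 0.65}
top {'centre': [0.4456, -0.4606, 0.0243], 'score': 0.63}
top {'centre': [0.4685, -0.366, 0.0221], 'score': 0.62}
```

View pics/wrist4.png

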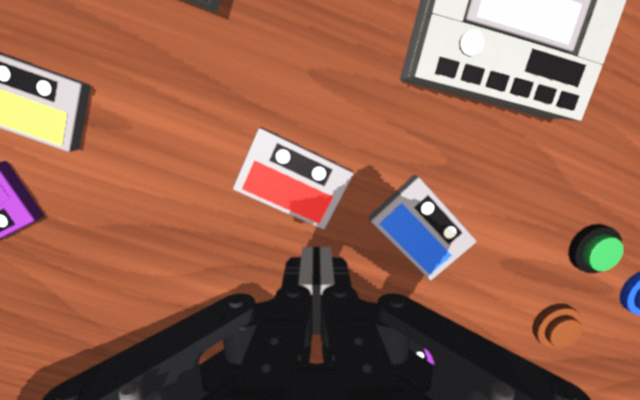

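The red cassette is at (295,177), with yellow and blue on either side. The network agrees with the earlier fix, (0.437, -0.029).

>>> jog_arm:
  commands:
    - [0,0,1.5,0,0]
    - [0,0,0,-3,0]
    - [0,0,0,-3,0]
    - [0,0,0,-3,0]
    - [0,0,0,-1.5,0]
    - [0,0,0,0,0]

```text
t: 5.05
tcp_pos: [0.4458, -0.0403, 0.056]
tool_rot: [0.985, 0.17, 0.01, 0.026]
force: [-0.1, -0.3, -0.2]
finger_gap: -0.003
```

>>> jog_arm:
  commands:
    - [0,-0.8,1.1,0,0]
    - [0,0,0,0,0]
    - [0,0,0,0,0]

```text
t: 5.3
tcp_pos: [0.4381, -0.032, 0.055]
tool_rot: [0.986, 0.167, 0.009, 0.025]
force: [0.7, -0.1, -0.1]
finger_gap: 0.004
```

>>> jog_arm:
  commands:
    - [0,0,0.3,-1,0]
    - [0,0,0,0,0]
    - [0,0,0,0,0]

```text
t: 5.55
tcp_pos: [0.4399, -0.0298, 0.0478]
tool_rot: [0.986, 0.167, 0.012, 0.027]
force: [-0.2, -0.3, -0.6]
finger_gap: -0.001
```

Run:
```python
from h import *
p=snapshot('side');cv2.imwrite('pics/side5.png',cv2.resize(p['image'][120:320,200:480,::-1],None,fx=2.5,fy=2.5))
s=manip.sense();A=R.from_quat(s['tool_rot']).as_matrix();print(s['t'],s['tcp_pos'],s['tcp_pos']-manip.hold_point_z*A[:,2])
```

```text
5.6 [ 0.43992514 -0.02982502  0.04788338] [ 0.43931755 -0.02890352  0.06655077]
```

View pics/side5.png

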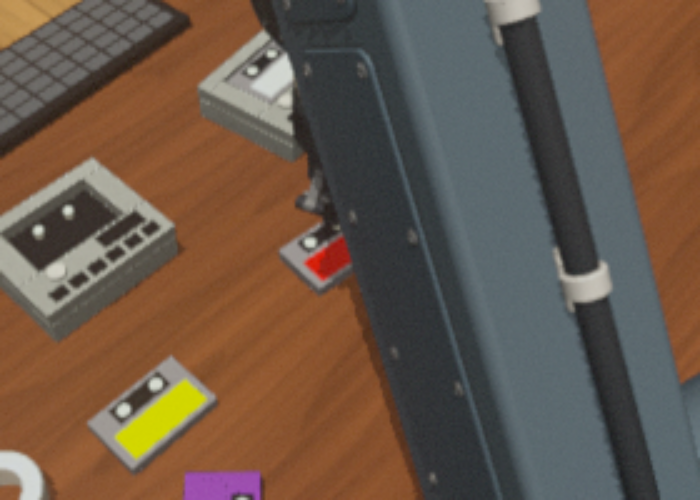

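The fingers are over the red cassette, around (330,220) in this crop, partly hidden by the arm. The tips are 33 mm above its top, so I'll lower slightly and then dwell.

>>> jog_arm:
  commands:
    - [0,-0.1,0,-0.7,0]
    - [0,0,0,0,0]
    - [0,0,0,0,0]
    - [0,0,0,0,0]
    - [0,0,0,0,0]
    - [0,0,0,0,0]
    - [0,0,0,0,0]
    - [0,0,0,0,0]

```text
t: 6.27
tcp_pos: [0.4405, -0.0305, 0.0426]
tool_rot: [0.986, 0.167, 0.014, 0.028]
force: [-0.4, -0.3, 0.2]
finger_gap: -0.001
```

>>> jog_arm:
  commands:
    - [0,0,0,0,0]
    - [0,0,0,0,0]
    - [0,0,0,0,0]
    - [0,0,0,0,0]
    - [0,0,0,0,0]
    - [0,0,0,0,0]
    - [0,0,0,0,0]
    - [0,0,0,0,0]

```text
t: 6.93
tcp_pos: [0.4404, -0.0304, 0.0426]
tool_rot: [0.986, 0.167, 0.014, 0.028]
force: [-0.6, 0.2, 0.4]
finger_gap: -0.002
```

>>> jog_arm:
  commands:
    - [0,0,0,0,0]
    - [0,0,0,0,0]
    - [0,0,0,0,0]
    - [0,0,0,0,0]
    - [0,0,0,0,0]
    - [0,0,0,0,0]
    - [0,0,0,0,0]
    - [0,0,0,0,0]

```text
t: 7.6
tcp_pos: [0.4405, -0.0304, 0.0426]
tool_rot: [0.986, 0.167, 0.014, 0.028]
force: [0.3, -0.4, 0.9]
finger_gap: 0.001
```

>>> jog_arm:
  commands:
    - [0,0,0,0,0]
    - [0,0,0,0,0]
    - [0,0,0,0,0]
    - [0,0,0,0,0]
    - [0,0,0,0,0]
    - [0,0,0,0,0]
    - [0,0,0,0,0]
    - [0,0,0,0,0]

```text
t: 8.27
tcp_pos: [0.4405, -0.0305, 0.0426]
tool_rot: [0.986, 0.167, 0.014, 0.028]
force: [-0.3, -0.3, 0.1]
finger_gap: -0.0
```

>>> jog_arm:
  commands:
    - [0,0,0,2,0]
    - [0,0,0,4,0]
    - [0,0,0,4,0]
    - [0,0,0,4,0]
    - [0,0,0,2,0]
    - [0,0,0,0,0]

```text
t: 8.77
tcp_pos: [0.4376, -0.0296, 0.2072]
tool_rot: [0.986, 0.167, 0.011, 0.026]
force: [-0.1, 0.1, 0.6]
finger_gap: 0.001
```

Dwelt about 2.7 s. Next the empty player's well at (0.631, 0.152): dx +19.3, dy +18.2.

>>> jog_arm:
  commands:
    - [0,2.7,2.6,0,0]
    - [0,2.8,2.6,0,0]
    - [0,2.8,2.6,0,0]
    - [0,2.8,2.6,0,0]
    - [0,2.8,2.6,0,0]
    - [0,2.8,2.6,0,0]
    - [0,2.6,2.6,0,0]
    - [0,0,0,0,0]

```text
t: 9.43
tcp_pos: [0.6326, 0.1603, 0.201]
tool_rot: [0.986, 0.163, 0.008, 0.026]
force: [1.1, -0.5, -0.1]
finger_gap: 0.0
```

Run:
```python
from h import *
s=manip.sense(); print(s['t'],s['tcp_pos'],R.from_quat(s['tool_rot']).as_matrix()[:,2])
p=snapshot('wrist');T=cam(p,s);cv2.imwrite('pics/wrist6.png',p['image'][:,:,::-1])
for k in('player_empty_well','player_loaded_well'):
  for d in models.pinpoint(p,k):print(k,d)
```

```text
9.4333 [0.63261744 0.16026707 0.20095917] [ 0.02321886 -0.04851363 -0.99855261]
player_empty_well {'centre': [0.6298, 0.1547, 0.0488], 'score': 0.71}
player_loaded_well {'centre': [0.6446, -0.1544, 0.0464], 'score': 0.62}
```

View pics/wrist6.png

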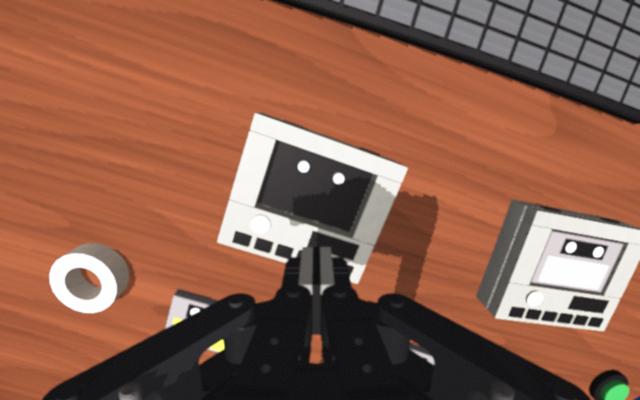

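The empty player's black well is at (317,190), and the network gives (0.630, 0.154) for it. I'll descend to TCP height 0.09 first.

>>> jog_arm:
  commands:
    - [0,0,-0.6,-2,0]
    - [0,0,0,-3,0]
    - [0,0,0,-3,0]
    - [0,0,0,-2.5,0]
    - [0,0,0,0,0]

```text
t: 10.0
tcp_pos: [0.6208, 0.1432, 0.0935]
tool_rot: [0.987, 0.159, 0.002, 0.028]
force: [-0.9, -0.1, -0.6]
finger_gap: -0.002
```

>>> jog_arm:
  commands:
    - [0,0.9,1.0,0,0]
    - [0,0,0,-0.8,0]
    - [0,0.1,0.1,-0.8,0]
    - [0,0,0,0,0]

```text
t: 10.33
tcp_pos: [0.631, 0.1524, 0.0792]
tool_rot: [0.987, 0.157, 0.002, 0.028]
force: [0.1, 0.6, 0.0]
finger_gap: -0.002
```

>>> jog_arm:
  commands:
    - [0,0,0,-0.7,0]
    - [0,0,0,0,0]
    - [0,0,0,0,0]
    - [0,0,0,0,0]
    - [0,0,0,0,0]
    - [0,0,0,0,0]
    - [0,0,0,0,0]
    - [0,0,0,0,0]

```text
t: 11.0
tcp_pos: [0.6335, 0.153, 0.0756]
tool_rot: [0.987, 0.157, 0.006, 0.028]
force: [0.2, 0.8, 0.2]
finger_gap: 0.002
```

>>> jog_arm:
  commands:
    - [0,0,0,0,0]
    - [0,0,0,0,0]
    - [0,0,0,0,0]
    - [0,0,0,0,0]
    - [0,0,0,0,0]
    - [0,0,0,0,0]
    - [0,0,0,0,0]
    - [0,0,0,0,0]

```text
t: 11.67
tcp_pos: [0.6336, 0.153, 0.0757]
tool_rot: [0.987, 0.157, 0.006, 0.028]
force: [0.6, -1.0, -0.0]
finger_gap: -0.002
```

>>> jog_arm:
  commands:
    - [0,0,0,0,0]
    - [0,0,0,0,0]
    - [0,0,0,0,0]
    - [0,0,0,0,0]
    - [0,0,0,0,0]
    - [0,0,0,0,0]
    - [0,0,0,0,0]
    - [0,0,0,0,0]

```text
t: 12.33
tcp_pos: [0.6336, 0.1529, 0.0757]
tool_rot: [0.987, 0.157, 0.006, 0.028]
force: [-0.0, -0.1, 0.4]
finger_gap: -0.001
```

Run:
```python
from h import *
s=manip.sense();A=R.from_quat(s['tool_rot']).as_matrix();print(s['t'],s['tcp_pos'],s['tcp_pos']-manip.hold_point_z*A[:,2],s['force'])
p=snapshot('side');cv2.imwrite('pics/side7.png',p['image'][:,:,::-1])
for n in('side','top'):
  p=snapshot(n)
  for k in('tape_red','tape_blue','tape_yellow','label_roll','call_top'):
    print(n,k,[(round(d['score'],2),np.round(d['centre'],3).tolist()) for d in models.pinpoint(p,k)[:3]])
```

```text
12.3333 [0.63355447 0.15292722 0.07565614] [0.63318423 0.15393056 0.09432553] [-0.02789821 -0.08161169  0.36142943]
side tape_red [(0.76, [0.311, 0.248, 0.0])]
side tape_blue []
side tape_yellow [(0.61, [0.43, 0.22, 0.0])]
side label_roll [(0.75, [0.453, 0.353, -0.0])]
side call_top [(0.54, [0.446, -0.466, 0.02]), (0.45, [0.374, -0.38, 0.019])]
top tape_red [(0.85, [0.309, 0.251, -0.001]), (0.77, [0.295, -0.202, 0.004]), (0.55, [0.435, -0.025, 0.001])]
top tape_blue [(0.61, [0.431, -0.167, -0.002])]
top tape_yellow [(0.61, [0.419, 0.213, 0.0])]
top label_roll []
top call_top [(0.71, [0.372, -0.38, 0.024]), (0.7, [0.446, -0.462, 0.023]), (0.69, [0.47, -0.364, 0.02])]
```

View pics/side7.png

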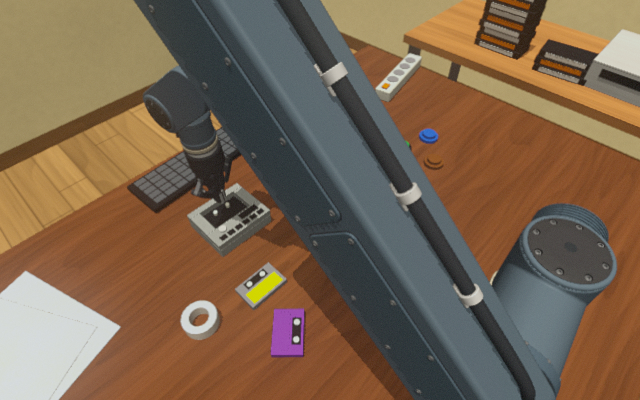

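The tips are over the well at about (224,205), but 31 mm up. I'll lower a few mm to stay within "2 to 3 cm", then hand in.

>>> jog_arm:
  commands:
    - [0,-0.1,0,-0.6,0]
    - [0,0,0,0,0]
    - [0,0,0,0,0]
    - [0,0,0,0,0]
    - [0,0,0,0,0]
    - [0,0,0,0,0]
    - [0,0,0,0,0]
    - [0,0,0,0,0]

```text
t: 13.65
tcp_pos: [0.6322, 0.1529, 0.0687]
tool_rot: [0.987, 0.157, 0.005, 0.028]
force: [-0.3, -0.9, -0.2]
finger_gap: -0.001
```

>>> jog_arm:
  commands:
    - [0,0,0,0,0]
    - [0,0,0,0,0]
    - [0,0,0,0,0]
    - [0,0,0,0,0]
    - [0,0,0,0,0]
    - [0,0,0,0,0]
    - [0,0,0,0,0]
    - [0,0,0,0,0]

```text
t: 14.32
tcp_pos: [0.6325, 0.1529, 0.069]
tool_rot: [0.987, 0.157, 0.006, 0.028]
force: [0.4, 0.6, 0.7]
finger_gap: -0.001
```

Run:
```python
from h import *
s=manip.sense();print(s['t'],s['tcp_pos'],s['force'],abs(s['qd']).max())
if np.hypot(s['tcp_pos'][0]-.631,s['tcp_pos'][1]-.153)<.012 and .065<s['tcp_pos'][2]<.078: print(workorder.sign_off())
```

```text
14.3167 [0.63246697 0.15293035 0.0690312 ] [0.35846592 0.63441028 0.71760887] 0.0015068731305670352
the job is handed in; nothing more can be done
None
```

I carried out all three steps and handed the job in at about 14.3 s, with the arm still pointing at the empty player's well.

- **Button:** I pressed the green button until it bottomed out, with the fingertip at 15 mm height. I pressed harder than needed: the force peaked at about 62 N, below the 120 N wrist limit. A wrist picture afterwards showed the button up again. I inferred the full press from fingertip height and force, as button travel is not reported.
- **Red cassette:** I pointed at its middle for about 2.7 s, with the tips about 28 mm above its top.
- **Empty player:** At hand-in the tips were about 24 mm above the player's top and about 2 mm from the measured middle of the well. The arm was still and the force was only sensor noise.
- **Clearance:** Between places the tips stayed at about 17 to 20 cm.

**Last checks:** The top camera put the red, blue and yellow cassettes within about 4 mm of where they started, which is the network's accuracy. The side camera found the label roll within 2 mm of its start. The top camera did not report the roll, and the side camera could not see the red and blue cassettes or the green button because the arm hid them. The networks also reported the purple cassettes and the blue and brown buttons as targets, and I ruled those out from the pictures.

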